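Stand the solid centrifuge counterweight on the balance, bin the empties

TASK

One of the three look-alike capped tubes reclining in the slant rack is the solid centrifuge counterweight, and the other two are empties: tell them apart by their weight as you lift them. Stand the solid one upright on its foot near the middle of the balance pan, setting it down gently and making sure that it stays standing without wobble, and put both empties in the blue bin. Leave the jar, the beaker and the tip box behind the rack undisturbed.

Things in the scene. Friction and masses are not known exactly. Their poses are not given: they have to be found in the camera images.
- tube_a: One of three look-alike capped tubes: rigid opaque amber plastic, 29 mm in diameter, 116 mm long, flat 29 mm foot, white ribbed cap 34.4 mm in diameter on the last 20 mm. One is solid (0.24 to 0.36 kg), two are hollow (0.02 to 0.03 kg); it cannot be seen which. Origin: centre of the foot's underside; z runs from foot to cap. It starts in the rack, 30 degrees above level, foot towards the robot.
- tube_b: Look-alike tube, described as tube_a; the three are shuffled among the rack's slots.
- tube_c: Look-alike tube, described as tube_a; the three are shuffled among the rack's slots.
- tube_a_cap (a point): Centre of the top of tube_a's cap, 116 mm from its origin along its z.
- tube_b_cap (a point): Centre of the top of tube_b's cap, 116 mm from its origin along its z.
- tube_c_cap (a point): Centre of the top of tube_c's cap, 116 mm from its origin along its z.
- rack: Fixed steel slant rack, base 125 x 235 mm. Origin: centre of its underside; x points to its high side, away from the robot. Three tubes lie 80 mm apart (y = -80, 0, 80), feet against a stop, foot centres at x = -55, z = 36, cap tops at x = 45, z = 94 mm. V notches support them 22 and 90 mm from the foot, below the axis; between these they are free all round. They lift straight up out of it.
- balance: White laboratory balance, fixed: housing 245 x 190 mm, 60 mm high, dark display panel towards the robot (-x), round rigid level steel pan 120 mm in diameter. Origin: on the bench under the pan's centre; the housing spans x = -163 to 83, y = -95 to 95 mm. Balance and bin swap sides from start to start.
- pan (a point): Centre of the top face of the balance pan, 76 mm above the bench.
- bin: Blue open bin that does not move, 260 x 180 mm outside (x, y), 85 mm high, walls and floor 4 mm thick, empty at the start. Origin: centre of its underside.
- jar: Small yellow jar standing on the bench, 42 mm in diameter, 60 mm high; a bystander. Origin: centre of its underside.
- beaker: Glass beaker standing on the bench, 72 mm in diameter, 95 mm high; a bystander. Origin: centre of its underside.
- tip_box: Pipette-tip box, dark blue with a pale lid, 85 x 120 x 62 mm; a bystander. Origin: centre of its underside.
Things that resemble listed ones, but are neither listed nor needed, are in the scene too. What is shaped like the tube_b but turquoise is not meant. Leave any purple look-alike of the tube_c alone.

How it is judged:
By the outcome, as a careful person would: the job done as asked, in the order asked, and still so for the second after the job is handed in, with the robot touching nothing.
It also fails if it takes over 72 s, if anything falls off the work surface, if the arm or the gripper's body presses on something with over 40 N, if the wrist force passes 120 N, or if a joint passes its speed limit or range.

ROBOT

A 7-joint arm with a two-finger parallel gripper is mounted at the origin on the work surface. World frame = base frame: x ahead of the robot, y to its left, z up, the work surface at z = 0. Lengths are in m, angles in rad, forces in N, time in s.
With the tool pointing down it reaches from about 0.35 to 0.9 m from the base axis. Payload 8.1 kg.
Tool frame: the origin (TCP) lies midway between the tips of the shut fingers; the grasp point (between the pads) lies arm.tcp_to_grasp behind it (arm.tcp_to_grasp is the distance from the TCP to the grasp point, in m); z points along the fingers, y is the line along which they close (so a half turn about z gives the same grasp; the last joint's range is limited). The gripper opens to 92 mm and grips with 3 to 60 N. Pads are 19 mm wide; open, the fingers measure 130 mm over their backs; the gripper's body (75 mm by 190 mm) begins 47 mm behind the grasp point.
Start: joints at [1.103, 0.434, 0.025, 1.573, -0.012, 1.134, -0.075], TCP at [0.223, -0.584, 0.227] pointing down, gripper open.
Joint ranges: [-2.62, 2.62], [-0.44, 2.09], [-1.27, 1.32], [0.08, 2.57], [-1.32, 4.46], [0.12, 2], [-2.74, 2.74]. Speed limits (rad/s): [2.22, 2.22, 3.01, 3.01, 3.14, 3.14, 3.14].

INTERFACE

Orientations are given as a rotation vector (axis times angle).
In Python, from cell import observe, get_image, arm gives the robot as it stands. The module is installed in compiled form; this text tells all that it offers.
- The arm moves only by the tool drive_tool, never from a script. Its argument "steps" is a list of rows, each a list of 5 numbers: the closure, from 0 (fully open) to 1 (shut), then the shift along the world's x, y, z in mm, then the turn about the world's z in rad. In form: [[hand, x, y, z, roll], ...]. A call has 1 to 20 rows; each row shifts and turns the commanded pose from where the row before left it; what a row does not reach is not made up. A row lasts 1/12 s, in which the tool goes at most 41.7 mm and 7.16 degrees, less where a joint would pass 70% of its speed; a pose out of reach is approached as far as the arm can. A call with a gripper value outside its range is refused whole. The fingers move at their own pace and stop on an object; "grip_force" is the grip in N (left out, the last holds). Time passes only in rows, so rows that do not move let the fingers close. It gives the time, the measured TCP pose, the force, the opening and the grip force at its end, in the units of the state.
- observe(): the state, without advancing time (a new reading comes with each control period).
- get_image(name): name is "scene" or "top" or "wrist"; returns a dict with "image" (400x640x3 uint8, red, green, blue), "vfov" (degrees; the focal length in pixels is half the picture's height over the tangent of half this angle, whatever the lens; pixels are square), "cx", "cy" (the principal point, pixels), "xyz" and "attitude" of the camera in the world. Camera axes: x right, y down, z forward; pixel columns grow to the right and rows downward; lengths in m; the calibration is good to about 2 mm. A picture is of the moment at which its call begins. There is no depth.
- arm.sign_off(): hands the job in; it is judged then, once.
The state is a dict: "clock": time; "joints": joint angles; "dq": joint speeds; "joint_efforts": joint torques, N m; "position": TCP position; "ee_rot": TCP orientation; "force": force on the tool from outside, world axes, zero at the start; "ft_torque": the same for the moment, N m; "width": opening from 0.0 (shut) to 1.0 (fully open); "gripper_force": force on a finger pad.
Only numpy, scipy, OpenCV 4.12 (cv2) and the standard library are available. Lean on these libraries where they do the work, as an engineer would, in place of code of your own. Each camera call takes 0.05 s, during which the arm holds its last target. There are 200 camera calls.

## Working session

There is one attempt and no reset: what is moved stays moved. The work goes in short steps, Python scripts to look and compute and a tool call to move; the robot and the scene stay as the last step left them, time stands still between calls to the robot, and variables do not carry over. Pictures are saved under pics/ and viewed, at most 10 in all, crops included, and the job is handed in when it is done.

Besides the shell and the picture viewer there is one more tool, called after "Call:" as name(argument=value, ...) on one line, values as JSON. drive_tool: Moves the arm, as the interface text tells. Its arguments: {"type":"object","properties":{"steps":{"type":"array"},"grip_force":{"type":"number"}},"required":["steps"]}

```bash
mkdir -p pics; cat > h.py <<'E'
import numpy as np,cv2
from cell import observe,get_image,arm
from scipy.spatial.transform import Rotation as R
def Rm(a):
    a=np.array(a,float)
    return a if a.shape==(3,3) else (R.from_rotvec(a).as_matrix() if a.size==3 else R.from_quat(a).as_matrix())
def foc(d): return d["image"].shape[0]/2/np.tan(np.radians(d["vfov"])/2)
def ray(d,u,v):
    r=Rm(d["attitude"])@np.array([(u-d["cx"])/foc(d),(v-d["cy"])/foc(d),1.]);return np.array(d["xyz"]),r/np.linalg.norm(r)
def onz(d,u,v,z):
    o,r=ray(d,u,v);return o+r*(z-o[2])/r[2]
def proj(d,p):
    q=Rm(d["attitude"]).T@(np.array(p)-np.array(d["xyz"]));return q[:2]/q[2]*foc(d)+[d["cx"],d["cy"]]
def save(im,n,s=1): cv2.imwrite("pics/"+n,cv2.resize(im,None,fx=s,fy=s,interpolation=cv2.INTER_CUBIC)[...,::-1])
E
python3 - <<'E'
from h import *
import pickle
ds={}
for n in("scene","top"):
    d=get_image(n);ds[n]=d;save(d["image"],n+"0.png");print(n,d["vfov"],d["cx"],d["cy"],d["xyz"],d["attitude"])
pickle.dump(ds,open("d0.pkl","wb"))
print(observe(),arm.tcp_to_grasp)
E
```

```text
scene 46.6963787608829 313.57843199894694 195.66675806283277 [ 1.2613226  -0.47192556  0.69990489] [-1.95444253 -1.08393156  0.53591301]
top 42.028735969182655 310.53485475107203 202.45768112224778 [ 0.44466698 -0.00831739  1.51438574] [-2.15078963  2.21500374 -0.08466204]
{'clock': 0.1, 'joints': array([ 1.10340584,  0.43516621,  0.0249923 ,  1.57398937, -0.01160729,
        1.13402134, -0.07508947]), 'dq': array([-0.00149129, -0.0013328 , -0.00123338, -0.00206552, -0.00020327,
       -0.00053059,  0.00201255]), 'joint_efforts': array([ 2.83822221e-03, -6.69133902e+01,  9.87778567e-01, -3.15149581e+01,
       -6.05756859e-02,  3.74407461e-02,  3.61303682e-05]), 'position': array([ 0.2227497 , -0.58346709,  0.22602213]), 'ee_rot': array([-3.08814018e+00, -5.69466771e-01,  6.12249584e-04]), 'force': array([-0.53017359, -0.16002549, -0.25596309]), 'ft_torque': array([0.02624587, 0.00485558, 0.01525807]), 'gripper_force': 0.0, 'width': 0.999785818302728} 0.0188
```

View pics/scene0.png

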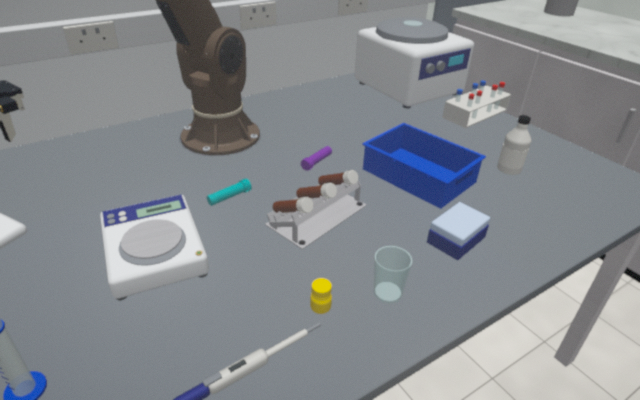

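View pics/top0.png

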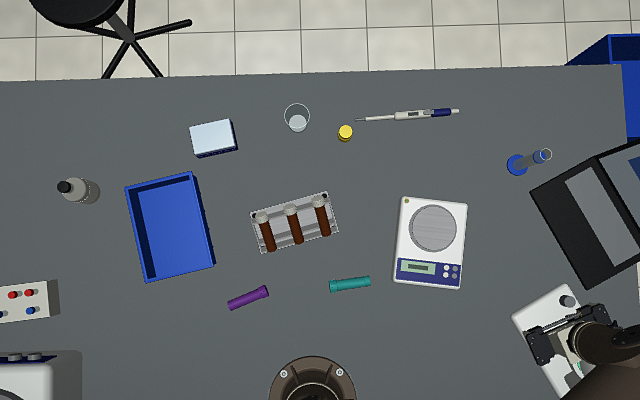

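The top view shows the three amber tubes in the rack at (267,233), (294,226) and (322,217). The decoys lie on the bench: turquoise at (350,284) and purple at (248,298). The bin is at (170,228), the pan at (433,228) and the balance housing around (430,243). I'll choose the amber tubes with white caps. Next I'll measure them and check with a crop.

```bash
python3 - <<'E'
from h import *
import pickle
ds=pickle.load(open("d0.pkl","rb"));t=ds["top"];im=t["image"]
hsv=cv2.cvtColor(im,cv2.COLOR_RGB2HSV)
def blobs(m,amin):
    n,l,s,c=cv2.connectedComponentsWithStats(m.astype(np.uint8)*255)
    return [(i,l==i,s[i],c[i]) for i in range(1,n) if s[i,4]>amin]
H,S,V=[hsv[...,k].astype(int) for k in range(3)]
br=((H<15)|(H>172))&(S>110)&(V>40); br[:160]=0;br[270:]=0;br[:,:240]=0;br[:,345:]=0
for i,m,s,c in blobs(br,60):
    p=np.argwhere(m)[:,::-1].astype(np.float32);r=cv2.minAreaRect(p)
    d=np.linalg.svd(p-p.mean(0))[2][0] if 0 else cv2.fitLine(p,cv2.DIST_L2,0,.01,.01).ravel()
    d=d[:2]*np.sign(-d[1]); q=(p-c)@d[:2]
    f=c+d[:2]*np.percentile(q,0.5);e=c+d[:2]*np.percentile(q,99.5)
    F=onz(t,*f,.036);E=onz(t,*e,.084);print("tube",c.round(1),r[1],"mid",onz(t,*c,.060).round(4),"foot",F.round(4),"body end",E.round(4),"yaw",np.arctan2(*(E-F)[1::-1]).round(3),np.linalg.norm((E-F)[:2]).round(4))
bl=(H>105)&(H<125)&(S>150);bl[:160]=0;bl[:,:110]=0;bl[:,230:]=0;bl[300:]=0
for i,m,s,c in blobs(bl,500):
    r=cv2.minAreaRect(np.argwhere(m)[:,::-1].astype(np.float32));b=cv2.boxPoints(r);B=np.array([onz(t,*k,.085) for k in b])
    print("bin px",b.round(),"corners",B.round(3).tolist(),"ctr",B.mean(0).round(4),[np.linalg.norm(B[k]-B[k-1]).round(3) for k in range(4)])
wh=(V>190)&(S<50);wh[:190]=0;wh[300:]=0;wh[:,:385]=0;wh[:,480:]=0
for i,m,s,c in blobs(wh,500):
    M=cv2.morphologyEx(m.astype(np.uint8),cv2.MORPH_CLOSE,np.ones((5,5)))
    cs,h=cv2.findContours(m.astype(np.uint8),cv2.RETR_CCOMP,cv2.CHAIN_APPROX_NONE)
    r=cv2.minAreaRect(np.argwhere(m)[:,::-1].astype(np.float32));b=cv2.boxPoints(r);B=np.array([onz(t,*k,.060) for k in b])
    print("housing white",B[:,:2].round(3).tolist(),[np.linalg.norm(B[k]-B[k-1]).round(3) for k in range(4)])
    for k in cs:
        if cv2.contourArea(k)>400 and len(k)>20:
            e=cv2.fitEllipse(k);print(" contour ell",np.round(e[0],1),np.round(e[1],1),"->",onz(t,*e[0],.076).round(4))
# crops
a=cv2.resize(im[180:265,240:350],None,fx=4,fy=4,interpolation=cv2.INTER_CUBIC)
b=cv2.resize(ds["scene"]["image"][160:250,260:372],None,fx=3.5,fy=3.5,interpolation=cv2.INTER_CUBIC)
o=np.zeros((max(a.shape[0],b.shape[0]),a.shape[1]+b.shape[1]-0,3),np.uint8)[:,:]
o[:a.shape[0],:a.shape[1]]=a;o[:b.shape[0],a.shape[1]:]=b
s=min(1,800/o.shape[1]);save(o,"crop1.png",s);print(o.shape)
E
```

```text
tube [322.9 221.3] (29.83188247680664, 9.701425552368164) mid [ 0.5019 -0.0448  0.06  ] foot [ 0.4627 -0.0543  0.036 ] body end [ 0.5408 -0.0353  0.084 ] yaw 0.238 0.0804
tube [295.2 229. ] (30.21932029724121, 9.75259780883789) mid [0.4828 0.033  0.06  ] foot [0.4437 0.0236 0.036 ] body end [0.5214 0.0423 0.084 ] yaw 0.236 0.0798
tube [267.6 236.8] (29.409177780151367, 9.486831665039062) mid [0.4632 0.1106 0.06  ] foot [0.4241 0.101  0.036 ] body end [0.5013 0.1199 0.084 ] yaw 0.24 0.0794
bin px [[123. 186.]
 [195. 170.]
 [217. 267.]
 [145. 283.]] corners [[0.616, 0.504, 0.085], [0.654, 0.305, 0.085], [0.386, 0.25, 0.085], [0.348, 0.445, 0.085]] ctr [0.5009 0.3759 0.085 ] [np.float64(0.274), np.float64(0.202), np.float64(0.274), np.float64(0.199)]
housing white [[0.329, -0.234], [0.566, -0.27], [0.541, -0.453], [0.305, -0.415]] [np.float64(0.183), np.float64(0.239), np.float64(0.185), np.float64(0.239)]
 contour ell [430.1 241.1] [75.1 97.8] -> [ 0.4382 -0.3378  0.076 ]
 contour ell [432.4 227.9] [48.7 49.5] -> [ 0.4742 -0.346   0.076 ]
(340, 832, 3)
```

View pics/crop1.png

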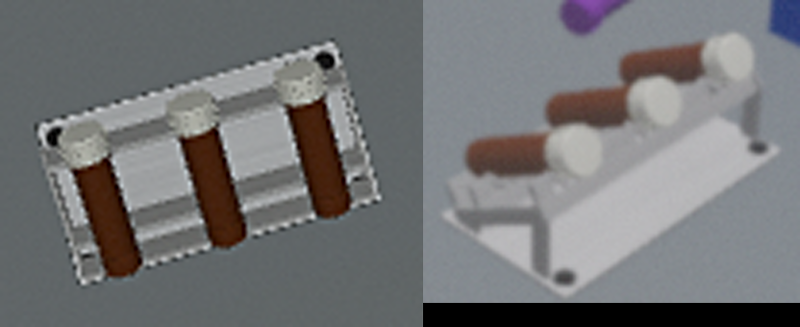

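The crop shows three amber tubes with white caps in the rack, with caps towards +x. The purple and turquoise look-alikes are outside the rack. Now I'll hover over the rightmost tube.

Call:
drive_tool(steps=[[0.45,15,27,0,-0.062],[0.45,15,27,0,-0.062],[0.45,15,27,0,0],[0.45,15,27,0,0],[0.45,15,27,0,0],[0.45,15,27,0,0],[0.45,15,27,0,0],[0.45,15,27,0,0],[0.45,15,27,0,0],[0.45,15,27,0,0],[0.45,15,27,0,0],[0.45,15,27,0,0],[0.45,15,27,0,0],[0.45,15,27,0,0],[0.45,15,27,0,0],[0.45,15,27,0,0],[0.45,15,27,0,0],[0.45,15,27,0,0],[0.45,15,27,0,0],[0.45,0,0,0,0]], grip_force=15)

```text
clock: 1.77
position: [0.5103, -0.0642, 0.2267]
ee_rot: [-3.114, -0.389, -0.003]
force: [0.4, -0.4, 0.2]
width: 0.551
gripper_force: 0.0
```

```bash
python3 - <<'E'
from h import *
import pickle
ds=pickle.load(open("d0.pkl","rb"))
u=np.array([np.cos(.24),np.sin(.24)])
for n,m in(("R",(.5014,-.0444)),("C",(.4824,.0326)),("L",(.4630,.1095))):
    m=np.array(m);c=np.r_[m+u*.0669,.094];f=np.r_[m-u*.0336,.036]
    print(n,[proj(ds[k],q).round(1) for k in ds for q in(c,f)])
o=observe();print(o["clock"],o["position"],o["ee_rot"],o["width"],o["force"],o["joints"].round(2))
w=get_image("wrist");pickle.dump(w,open("w1.pkl","wb"));save(w["image"],"w1.png");print(w["xyz"],w["attitude"],w["vfov"])
for n,m in(("R",(.5014,-.0444)),("C",(.4824,.0326)),("L",(.4630,.1095))):
    m=np.array(m);c=np.r_[m+u*.0669,.094];f=np.r_[m-u*.0336,.036]
    print(n,[proj(w,q).round(1) for q in(c,f)])
E
```

```text
R [array([306.9, 205.7]), array([276.6, 207.5]), array([316.5, 197.5]), array([325.7, 233.3])]
C [array([330.8, 191.4]), array([299.9, 194.2]), array([288.6, 205.2]), array([298.8, 240.8])]
L [array([352.6, 178.2]), array([321.3, 181.9]), array([260.6, 213.1]), array([271.8, 248.5])]
1.7667 [ 0.51027333 -0.06417289  0.2266863 ] [-3.11433935e+00 -3.88691003e-01 -2.81048618e-03] 0.5512126138355673 [ 0.43767967 -0.38066186  0.20173068] [ 0.23  0.27 -0.26  1.82  0.08  1.05 -1.38]
[ 0.59284551 -0.04485034  0.38409473] [ 2.2743562  -1.76951222 -0.28201444] 58.03879508772017
R [array([293.2, 113.7]), array([299. , 210.2])]
C [array([192., 113.]), array([221.5, 209.7])]
L [array([ 90.9, 112.9]), array([144. , 209.6])]
```

View pics/w1.png

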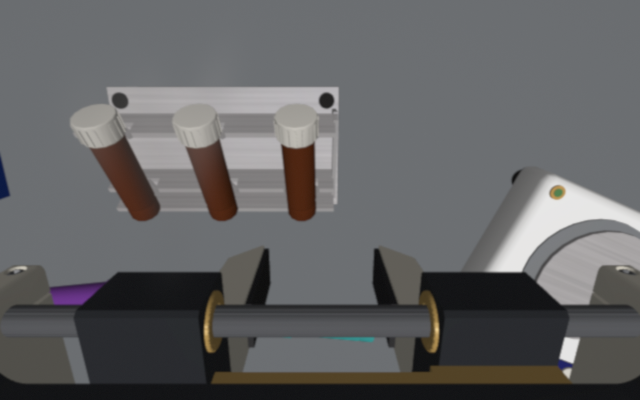

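The wrist view shows caps at about (297,115), (197,113) and (98,117), and feet at (302,208), (222,210) and (144,210). These are within about 3 px of my predictions. I'll refine the lateral position from this view.

```bash
python3 - <<'E'
from h import *
import pickle
w=pickle.load(open("w1.pkl","rb"));im=w["image"]
hsv=cv2.cvtColor(im,cv2.COLOR_RGB2HSV).astype(int);H,S,V=[hsv[...,k] for k in range(3)]
br=(((H<15)|(H>172))&(S>110)&(V>30)).astype(np.uint8);br[240:]=0
n,l,s,c=cv2.connectedComponentsWithStats(br)
v=np.array([-np.sin(.24),np.cos(.24)]);u=np.array([v[1],-v[0]])
for i in range(1,n):
    if s[i,4]<200: continue
    P=onz(w,*c[i],.062)  # centroid on axis
    print(c[i].round(1),s[i],P.round(4),"lat wrist",(P[:2]@v).round(4),"along",(P[:2]@u).round(4))
for m in((.4630,.1095),(.4824,.0326),(.5014,-.0444)): print("top lat",np.dot(m,v).round(4))
E
```

```text
[126.5 183.3] [ 100  145   55   75 1811] [0.4644 0.1088 0.062 ] lat wrist -0.0047 along 0.4769
[299.8 181.5] [ 283  145   32   76 1969] [ 0.5055 -0.0462  0.062 ] lat wrist -0.165 along 0.48
[217.3 188.4] [ 200  153   37   67 1619] [0.4802 0.0266 0.062 ] lat wrist -0.0883 along 0.4728
top lat -0.0037
top lat -0.083
top lat -0.1623
```

Call:
drive_tool(steps=[[0.45,10,13,0,-0.008],[0.45,9,12,0,0],[0.45,0,0,0,0],[0.45,0,0,-25,0],[0.45,0,0,-25,0],[0.45,0,0,-25,0],[0.45,0,0,-20,0],[0.45,0,0,-15,0],[0.45,0,0,-10,0],[0.45,0,0,0,0],[0.45,0,0,0,0]])

```text
clock: 2.73
position: [0.5266, -0.0467, 0.1068]
ee_rot: [3.12, 0.363, -0.001]
force: [0.9, -0.1, -0.2]
width: 0.557
gripper_force: 0.0
```

```bash
python3 - <<'E'
from h import *
d=get_image("scene");save(d["image"][120:270,230:400],"s2.png",4);print(observe()["position"])
E
```

```text
[ 0.52720615 -0.04642045  0.10742686]
```

View pics/s2.png

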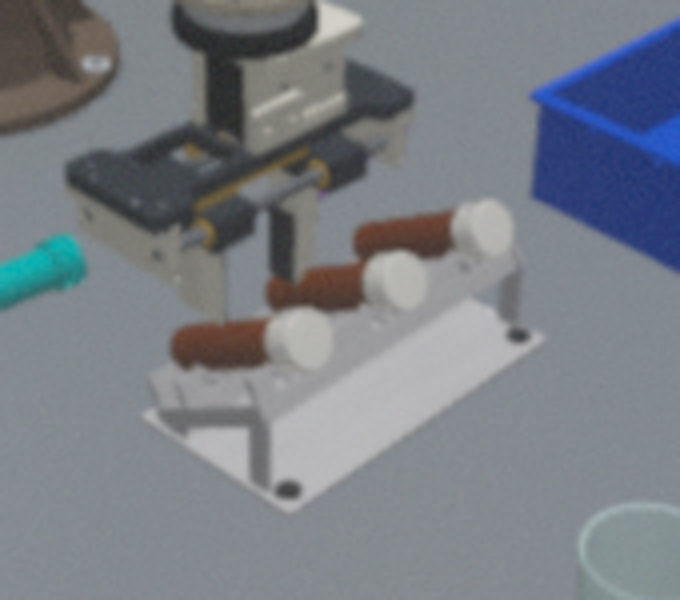

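The fingers straddle the near (right-hand) tube from above, with the opening centred at crop (250,280). The residual is about +2.5 mm in x and +7.5 mm in y. I'll correct that and descend.

Call:
drive_tool(steps=[[0.45,2.5,7.5,0,0],[0.45,0,0,0,0],[0.45,0,0,0,0],[0.45,0,0,0,0]])

```text
clock: 3.12
position: [0.5298, -0.0381, 0.1073]
ee_rot: [3.12, 0.366, 0.001]
force: [0.9, -0.7, 0.2]
width: 0.552
gripper_force: 0.0
```

Call:
drive_tool(steps=[[0.45,0,0,-16,0],[0.45,0,0,-16,0],[0.45,0,0,-10,0],[0.45,0,0,-6,0],[0.45,0,0,0,0],[0.45,0,0,0,0],[0.8,0,0,0,0],[0.8,0,0,0,0],[0.8,0,0,0,0],[0.8,0,0,0,0],[0.8,0,0,0,0],[0.8,0,0,0,0]], grip_force=15)

```text
clock: 4.12
position: [0.5297, -0.038, 0.0591]
ee_rot: [-3.12, -0.365, -0.001]
force: [-1.0, 1.9, 4.5]
width: 0.311
gripper_force: 15.0
```

Call:
drive_tool(steps=[[0.8,0,0,5,0],[0.8,0,0,10,0],[0.8,0,0,10,0],[0.8,0,0,5,0],[0.8,0,0,0,0],[0.8,0,0,0,0],[0.8,0,0,0,0],[0.8,0,0,0,0]])

```text
clock: 4.78
position: [0.5291, -0.0385, 0.0884]
ee_rot: [-3.12, -0.365, 0.001]
force: [-0.1, -0.9, -2.1]
width: 0.312
gripper_force: 15.0
```

```bash
python3 - <<'E'
from h import *
for i in range(4):
    d=get_image("scene");o=observe();print(o["force"].round(2),o["ft_torque"].round(3),o["position"].round(4))
save(d["image"][120:270,230:400],"s3.png",4)
E
```

```text
[ 0.06 -0.02 -1.97] [-0.035 -0.007  0.019] [ 0.5291 -0.0384  0.0884]
[ 0.24 -0.33 -2.6 ] [ 0.021 -0.026  0.064] [ 0.5292 -0.0384  0.0883]
[ 0.68  0.43 -2.41] [0.049 0.014 0.027] [ 0.5292 -0.0384  0.0884]
[ 0.07 -0.59 -2.43] [ 0.014 -0.088  0.013] [ 0.5292 -0.0384  0.0884]
```

View pics/s3.png

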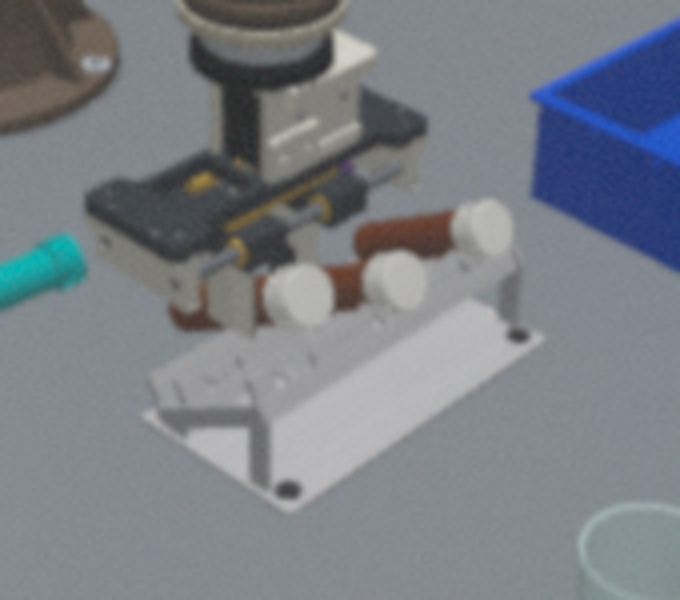

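Crop: the right tube is lifted at about (250,300), still at its slant, with the others left in the rack. The wrist force is about −2.4 N, which is 0.245 kg, so this is the solid one. The tool can't tilt, so I'll turn the tube upright by pushing its foot against the side wall of the balance housing. I'll carry it there, foot facing the housing.

Call:
drive_tool(steps=[[0.8,0,0,20,0],[0.8,0,0,20,0],[0.8,0,0,20,0],[0.8,0,0,20,0],[0.8,-4,-12,0,0.11],[0.8,-4,-12,0,0.11],[0.8,-4,-12,0,0.11],[0.8,-4,-12,0,0.11],[0.8,-4,-12,0,0.11],[0.8,-4,-12,0,0.11],[0.8,-4,-12,0,0.11],[0.8,-4,-12,0,0.11],[0.8,-5,-11,0,0.11],[0.8,-5,-11,0,0.11],[0.8,-4,0,0,0.087],[0.8,0,0,0,0],[0.8,0,0,0,0]])

```text
clock: 6.4
position: [0.4833, -0.1564, 0.1686]
ee_rot: [-2.386, -2.043, -0.0]
force: [0.2, 0.2, -1.9]
width: 0.313
gripper_force: 15.0
```

```bash
python3 - <<'E'
from h import *
o=observe();x=Rm(o["ee_rot"])[:,0];print(o["clock"],o["position"],np.arctan2(x[1],x[0]),o["joints"].round(2))
im=[get_image(n)["image"] for n in("scene","top")]
a=im[0][90:300,90:370];b=im[1][170:310,300:480];s=lambda i,f:cv2.resize(i,None,fx=f,fy=f,interpolation=cv2.INTER_CUBIC)
a=s(a,1.4);b=s(b,2.1);o=np.zeros((max(a.shape[0],b.shape[0]),a.shape[1]+b.shape[1],3),np.uint8);o[:a.shape[0],:a.shape[1]]=a;o[:b.shape[0],a.shape[1]:]=b
save(o,"c4.png");print(o.shape)
E
```

```text
6.4 [ 0.48328667 -0.1563899   0.1685964 ] 1.4163616034974065 [ 0.59  0.35 -0.48  1.9   0.2   0.94 -0.15]
(294, 770, 3)
```

View pics/c4.png

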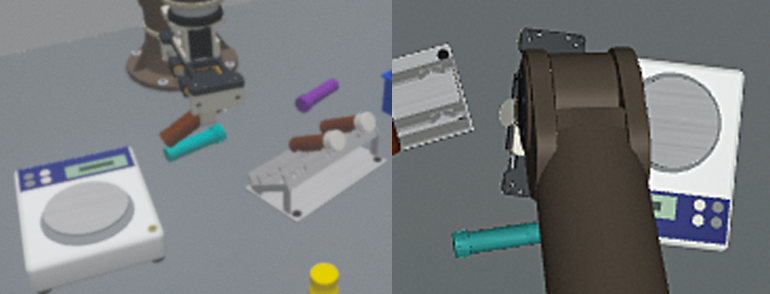

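The tube is held clear of everything, with its foot towards the housing wall, and the turquoise decoy is well away. Lowering it and approaching the wall.

Call:
drive_tool(steps=[[0.8,0,0,-25,0],[0.8,0,0,-25,0],[0.8,0,0,-25,0],[0.8,0,0,-20,0],[0.8,0,0,-15,0],[0.8,0,0,-8,0],[0.8,0,0,-4,0],[0.8,0,0,0,0],[0.8,-2,-12,0,0],[0.8,-2,-11,0,0],[0.8,0,0,0,0],[0.8,0,0,0,0]])

```text
clock: 7.5
position: [0.4795, -0.181, 0.0474]
ee_rot: [2.385, 2.043, 0.0]
force: [0.6, -0.6, -2.1]
width: 0.313
gripper_force: 15.0
```

Call:
drive_tool(steps=[[0.8,-0.6,-4,8,0],[0.8,-0.5,-3,7,0],[0.8,-0.5,-3.5,6.5,0],[0.8,-0.6,-4,6,0],[0.8,-0.6,-4.2,5.5,0],[0.8,-0.7,-4.6,5,0],[0.8,-0.7,-5,5,0],[0.8,-0.8,-5.3,4,0],[0.8,0,0,0,0],[0.8,0,0,0,0],[0.8,0,0,0,0]])

```text
clock: 8.42
position: [0.4745, -0.2132, 0.0938]
ee_rot: [2.382, 2.047, -0.0]
force: [-0.3, 1.8, -1.5]
width: 0.313
gripper_force: 15.5
```

```bash
python3 - <<'E'
from h import *
d=get_image("scene");save(d["image"][60:290,80:300],"s5.png",2.5)
E
```

```text
(no output)
```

View pics/s5.png

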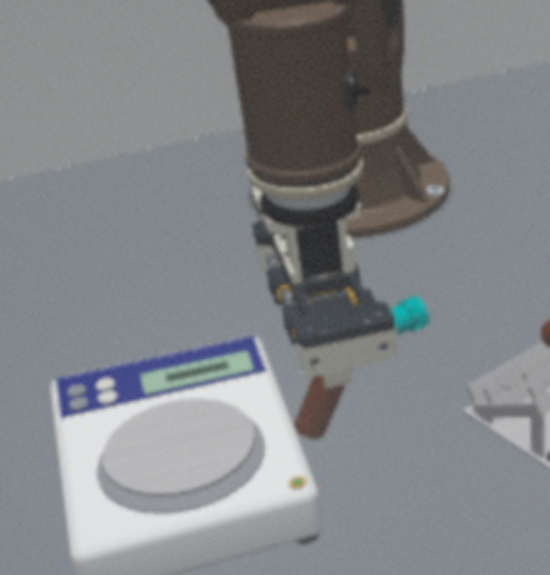

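The tube now hangs steeply at crop (320,405), with its foot on the housing wall. Pushing through the rest of the arc.

Call:
drive_tool(steps=[[0.8,-0.8,-5.5,3,0],[0.8,-0.9,-6,2,0],[0.8,-0.9,-6,1,0],[0.8,-0.6,-4,0,0],[0.8,-0.3,-2,0,0],[0.8,0,0,0,0],[0.8,0,0,0,0],[0.8,0,0,0,0]])

```text
clock: 9.13
position: [0.4711, -0.2368, 0.0998]
ee_rot: [2.382, 2.047, -0.0]
force: [1.1, 1.5, -2.0]
width: 0.304
gripper_force: 14.3
```

```bash
cat > up.py <<'E'
from h import *
# apparent direction of amber body vs. true vertical at the tool
d=get_image("scene");im=d["image"];o=observe();p=np.array(o["position"])
hsv=cv2.cvtColor(im,cv2.COLOR_RGB2HSV).astype(int);H,S,V=[hsv[...,k] for k in range(3)]
m=(((H<15)|(H>172))&(S>110)&(V>30)).astype(np.uint8)
q=proj(d,p);M=np.zeros_like(m);x,y=q.astype(int);M[max(0,y-10):y+70,x-45:x+45]=1
n,l,s,c=cv2.connectedComponentsWithStats(m*M)
for i in range(1,n):
    if s[i,4]<60: continue
    P=np.argwhere(l==i)[:,::-1].astype(np.float32)
    rows=range(s[i,1]+2,s[i,1]+s[i,3]-6)
    L=np.array([[P[P[:,1]==r,0].min(),P[P[:,1]==r,0].max(),r] for r in rows])
    k=[np.polyfit(L[:,2],L[:,j],1)[0] for j in(0,1)]
    a=proj(d,p);b=proj(d,p-[0,0,.05]);vs=((b-a)[0]/(b-a)[1])
    e=lambda t:(lambda g:(g-a)[0]/(g-a)[1])(proj(d,p+.05*np.array([.15*np.sin(t),.989*np.sin(t),-np.cos(t)])))
    print("tool px",q.round(1),"blob",s[i],c[i].round(1),"slopes L,R",np.round(k,3),"mean",np.mean(k).round(3),"vertical",vs.round(3),"per deg (foot to +n)",((e(.1)-vs)/5.73).round(4))
print(o["position"],o["force"])
E
python3 up.py
```

```text
[ 0.4709893  -0.23677766  0.09974859] [ 1.26966687  0.46723178 -1.66805012]
```

Call:
drive_tool(steps=[[0.8,0.5,3,0,0],[0.8,0,0,10,0],[0.8,0,0,20,0],[0.8,0,0,25,0],[0.8,0,0,20,0],[0.8,0,0,10,0],[0.8,0,0,0,0],[0.8,0,0,0,0],[0.8,0,0,0,0]])

```text
clock: 9.93
position: [0.4706, -0.2335, 0.1836]
ee_rot: [-2.382, -2.046, 0.002]
force: [-0.1, 0.4, -2.3]
width: 0.306
gripper_force: 13.9
```

```bash
python3 up.py; python3 - <<'E'
from h import *
d=get_image("scene");p=observe()["position"];x,y=proj(d,p).astype(int);save(d["image"][y-75:y+75,x-90:x+90],"s6.png",3.3);print(x,y)
E
```

```text
[ 0.47051355 -0.23336704  0.18345019] [-0.20425279  0.05820405 -2.67273521]
197 177
```

View pics/s6.png

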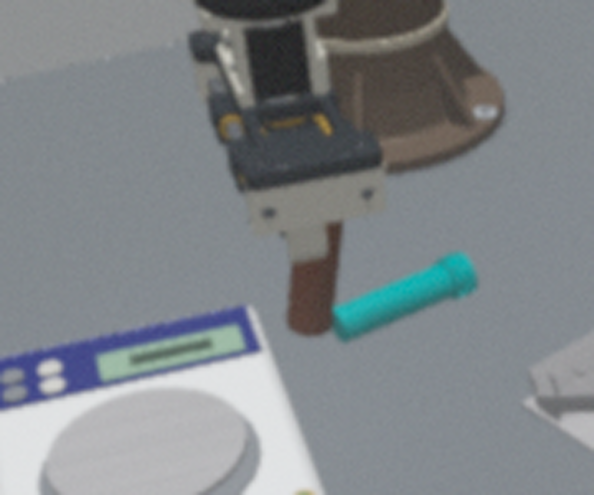

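The tube is near vertical below the fingers, crop (315,290). I'll quantify the tilt with a looser mask.

```bash
sed -i 's/S>110)&(V>30)/S>75)\&(V>30)/; s/y-10/y-15/' up.py; python3 up.py
```

```text
tool px [197.4 177. ] blob [196 181  11  20 124] [199.7 189.9] slopes L,R [-0.007 -0.29 ] mean -0.149 vertical 0.145 per deg (foot to +n) 0.022
[ 0.47071149 -0.23329728  0.18355639] [ 0.02126618  0.88501841 -2.08160342]
```

```bash
sed -i 's/^m=.*/I=cv2.medianBlur(im,3).astype(int);m=((I[...,0]-I[...,2]>22)\&(I[...,0]<150)).astype(np.uint8)/' up.py; sed -i 's/^    k=\[/    print(L[::4].tolist())\n    k=[/' up.py; python3 up.py
```

```text
[[196.0, 205.0, 183.0], [196.0, 203.0, 187.0], [196.0, 201.0, 191.0], [195.0, 202.0, 195.0]]
tool px [197.4 177. ] blob [195 181  11  21 157] [199.4 190.7] slopes L,R [-0.06  -0.319] mean -0.19 vertical 0.145 per deg (foot to +n) 0.022
[ 0.47091412 -0.23328171  0.1837182 ] [-0.08564371  0.47069617 -3.0218902 ]
```

The tube still leans about 9° (foot towards the housing), so I'll push about 11 mm further against the wall.

Call:
drive_tool(steps=[[0.8,0,0,-20,0],[0.8,0,0,-25,0],[0.8,0,0,-20,0],[0.8,0,0,-13,0],[0.8,0,0,-5,0],[0.8,0,0,0,0],[0.8,-0.5,-3,0,0],[0.8,-0.5,-3,0,0],[0.8,-0.5,-3,0,0],[0.8,-0.5,-3,0,0],[0.8,-0.5,-3,0,0],[0.8,0,0,0,0],[0.8,0,0,0,0]])

```text
clock: 11.22
position: [0.4691, -0.2493, 0.1021]
ee_rot: [2.383, 2.046, 0.0]
force: [0.2, 0.1, -0.3]
width: 0.206
gripper_force: 0.0
```

Call:
drive_tool(steps=[[0.8,0.5,3,0,0],[0.8,0,0,10,0],[0.8,0,0,20,0],[0.8,0,0,25,0],[0.8,0,0,20,0],[0.8,0,0,10,0],[0.8,0,0,0,0],[0.8,0,0,0,0],[0.8,0,0,0,0]])

```text
clock: 11.97
position: [0.4688, -0.2453, 0.1857]
ee_rot: [-2.382, -2.047, 0.001]
force: [-0.1, -1.1, -0.1]
width: 0.202
gripper_force: 0.0
```

```bash
python3 up.py
```

```text
[ 0.46864863 -0.24524483  0.18548919] [-0.30877592 -0.09354444 -0.29657614]
```

The tube slipped from the fingers. I'll find it numerically before spending the last picture.

Call:
drive_tool(steps=[[0.45,0,0,20,0],[0.45,0,15,25,0],[0.45,0,25,25,0],[0.45,0,25,20,0],[0.45,0,15,0,0],[0.45,0,0,0,0],[0.45,0,0,0,0]])

```text
clock: 12.6
position: [0.4691, -0.165, 0.276]
ee_rot: [-2.38, -2.049, 0.001]
force: [-0.5, -0.4, -0.5]
width: 0.545
gripper_force: 0.0
```

```bash
cat > find.py <<'E'
from h import *
import pickle
ds={}
for n in("scene","top","wrist"):
    d=get_image(n);ds[n]=d;I=cv2.medianBlur(d["image"],3).astype(int)
    hsv=cv2.cvtColor(I.astype(np.uint8),cv2.COLOR_RGB2HSV).astype(int)
    m=((I[...,0]-I[...,2]>30)&(I[...,0]<160)&(hsv[...,1]>120)&((hsv[...,0]<14)|(hsv[...,0]>172))).astype(np.uint8)
    k,l,s,c=cv2.connectedComponentsWithStats(m)
    for i in range(1,k):
        if s[i,4]<60: continue
        P=np.argwhere(l==i)[:,::-1].astype(np.float32);r=cv2.minAreaRect(P)
        print(n,s[i].tolist(),c[i].round(1),"rect",np.round(r[1],1),round(r[2]),"z15",onz(d,*c[i],.015).round(3)[:2],"rgb",I[l==i].mean(0).round())
    w=((I.min(-1)>150)&(I.max(-1)-I.min(-1)<25)).astype(np.uint8)
pickle.dump(ds,open("d1.pkl","wb"));print(observe()["position"],observe()["clock"])
E
python3 find.py
```

```text
top [287, 214, 17, 30, 284] [295.4 228.7] rect [29.5  9.7] 73 z15 [0.485 0.034] rgb [68. 31. 11.]
top [259, 222, 18, 30, 282] [267.8 236.5] rect [29.4  9.5] 72 z15 [0.465 0.114] rgb [67. 31. 11.]
wrist [324, 203, 20, 24, 252] [335.3 214.5] rect [25.9 15.1] 74 z15 [ 0.476 -0.238] rgb [39. 19.  8.]
[ 0.46883772 -0.16663195  0.27560672] 12.75
```

```bash
python3 - <<'E'
from h import *
import pickle
d=pickle.load(open("d1.pkl","rb"))
s=lambda i,w,h:cv2.resize(i,(w,h),interpolation=cv2.INTER_CUBIC)
o=np.zeros((600,800,3),np.uint8)
o[:,:400]=np.vstack([s(d["wrist"]["image"],400,250),s(d["wrist"]["image"][130:290,230:430],400,350)][:2])[:600]
o[:,400:]=np.vstack([s(d["scene"]["image"][150:290,170:330],400,350),s(d["top"]["image"],400,250)])
save(o,"m7.png")
E
```

```text
(no output)
```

View pics/m7.png

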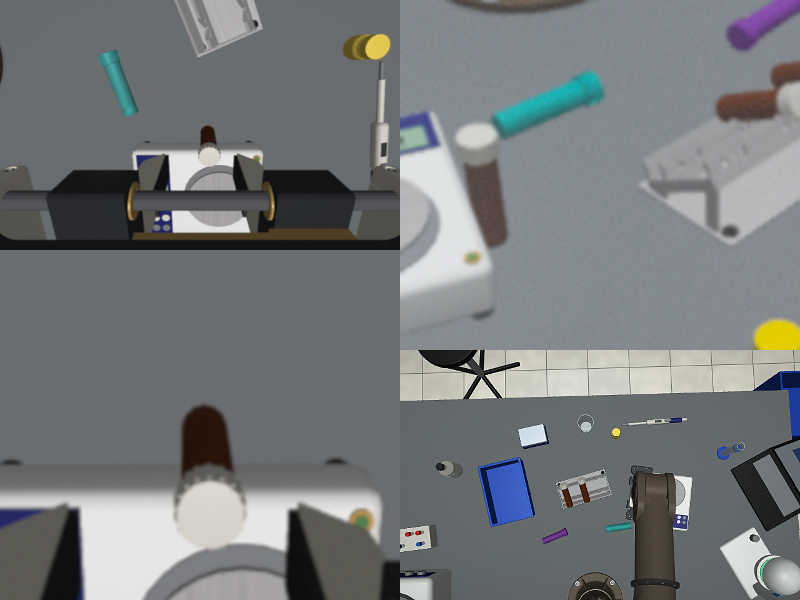

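The montage shows the solid tube standing on the bench beside the housing wall. Its cap is at wrist px (335,250) and scene px (201,201), and its foot is at scene px (208,246). It seems to lean on the housing. I'll triangulate cap and foot.

```bash
cat > tri.py <<'E'
from h import *
import pickle
d=pickle.load(open("d1.pkl","rb"));w,s=d["wrist"],d["scene"]
def tri(a,b):
    (o1,r1),(o2,r2)=a,b;A=np.c_[r1,-r2];t=np.linalg.lstsq(A,o2-o1,rcond=None)[0];p,q=o1+t[0]*r1,o2+t[1]*r2
    return ((p+q)/2).round(4),np.linalg.norm(p-q).round(4)
# cap top: white cap blob in the wrist crop via circle on bright low-texture disc
g=cv2.cvtColor(w["image"],cv2.COLOR_RGB2GRAY)
c=cv2.HoughCircles(cv2.resize(g[200:300,290:380],None,fx=4,fy=4,interpolation=cv2.INTER_CUBIC),cv2.HOUGH_GRADIENT,1.5,200,param1=80,param2=20,minRadius=50,maxRadius=90)
cw=c[0][0]/4+[290,200,0];print("cap wrist",cw)
n=np.array([.1504,.9886])
for cs in((201.2,203.2),(201.2,201.5)): print(tri(ray(w,*cw[:2]),ray(s,*cs)))
for z in(.108,.112,.116): print("cap@",z,onz(w,*cw[:2],z).round(4),onz(s,201.2,202.3,z).round(4))
I=cv2.medianBlur(s["image"],3).astype(int)
for y in range(214,252,4):
    x=np.arange(180,230);m=(I[y,x,0]-I[y,x,2]>8)&(I[y,x].max(-1)<140);xs=x[m];print(y,xs.min() if len(xs) else None,xs.max() if len(xs) else None,end=" | ")
p=np.array([.4735,-.232]);print("\nproj vertical tube foot/cap",proj(s,[*p,0]),proj(s,[*p,.116]))
for f in((207.5,243),(208,245)): print("foot centre-ish on z0",onz(s,*f,0).round(4))
E
python3 tri.py
```

```text
cap wrist [335.9375 255.3125  19.8125]
(array([ 0.4741, -0.2369,  0.1222]), np.float64(0.0058))
(array([ 0.4738, -0.2358,  0.1258]), np.float64(0.0045))
cap@ 0.108 [ 0.4721 -0.2468  0.108 ] [ 0.4547 -0.2282  0.108 ]
cap@ 0.112 [ 0.4722 -0.2448  0.112 ] [ 0.4601 -0.2298  0.112 ]
cap@ 0.116 [ 0.4723 -0.2428  0.116 ] [ 0.4656 -0.2315  0.116 ]
214 None None | 218 196 208 | 222 197 208 | 226 198 209 | 230 198 210 | 234 200 210 | 238 201 211 | 242 203 212 | 246 204 210 | 250 None None | 
proj vertical tube foot/cap [208.29082847 245.67099917] [202.35205585 204.25947927]
foot centre-ish on z0 [ 0.464 -0.23   0.   ]
foot centre-ish on z0 [ 0.471  -0.2317  0.    ]
```

The tube stands essentially upright, with its foot near (0.471,−0.232) and its cap near (0.472,−0.241). It is fully clear of the arm. That makes it simple: regrasp it upright from above with a firmer grip.

Call:
drive_tool(steps=[[0.2,1,-17,0,0],[0.2,1,-17,0,0],[0.2,1,-17,0,0],[0.2,0,-12,0,0],[0.2,0,-5,0,0],[0.2,0,0,0,0],[0.2,0,0,-25,0],[0.2,0,0,-25,0],[0.2,0,0,-20,0],[0.2,0,0,-15,0],[0.2,0,0,0,0],[0.2,0,0,0,0]], grip_force=30)

```text
clock: 13.75
position: [0.4722, -0.2325, 0.1915]
ee_rot: [-2.38, -2.048, 0.0]
force: [-0.9, 0.1, 1.0]
width: 0.801
gripper_force: 0.0
```

```bash
python3 - <<'E'
from h import *
w=get_image("wrist");g=cv2.cvtColor(w["image"],cv2.COLOR_RGB2GRAY)
p=np.array(observe()["position"]);print(p,proj(w,[.472,-.239,.116]),proj(w,[p[0],p[1],.116]))
x,y=proj(w,[.472,-.239,.116]).astype(int)
I=w["image"][y-60:y+60,x-60:x+60];
c=cv2.HoughCircles(cv2.resize(I[...,1],None,fx=3,fy=3,interpolation=cv2.INTER_CUBIC),cv2.HOUGH_GRADIENT,1.5,60,param1=80,param2=25,minRadius=50,maxRadius=150)
for q in c[0][:4]:
    u=q[0]/3+x-60;v=q[1]/3+y-60;print(u,v,q[2]/3,onz(w,u,v,.116).round(4),"exp r",(.0172*foc(w)/(w["xyz"][2]-.116)).round(1))
M=((w["image"].min(-1)>150)).astype(np.uint8)
E
```

```text
[ 0.47287449 -0.2328591   0.19241624] [320.99701388 220.9984919 ] [320.91739209 212.55807577]
321.25 221.25 24.916666 [ 0.4721 -0.2392  0.116 ] exp r 26.6
323.75 181.25 17.366667 [ 0.4781 -0.2112  0.116 ] exp r 26.6
344.75 277.75 34.466663 [ 0.4825 -0.2854  0.116 ] exp r 26.6
```

Call:
drive_tool(steps=[[0.2,0,-3,0,0],[0.2,0,0,-25,0],[0.2,0,0,-25,0],[0.2,0,0,-25,0],[0.2,0,0,-25,0],[0.2,0,0,-18,0],[0.2,0,0,-10,0],[0.2,0,0,-4,0],[0.2,0,0,0,0],[0.2,0,0,0,0]])

```text
clock: 14.63
position: [0.4733, -0.2368, 0.0609]
ee_rot: [2.382, 2.046, 0.001]
force: [0.3, -0.3, 0.6]
width: 0.798
gripper_force: 0.0
```

Call:
drive_tool(steps=[[0.8,0,0,0,0],[0.8,0,0,0,0],[0.8,0,0,0,0],[0.8,0,0,0,0],[0.8,0,0,0,0],[0.8,0,0,0,0],[0.8,0,0,0,0],[0.8,0,0,0,0],[0.8,0,3,0,0],[0.8,0,0,2,0],[0.8,0,0,8,0],[0.8,0,0,15,0],[0.8,0,0,0,0],[0.8,0,0,0,0]], grip_force=25)

```text
clock: 15.8
position: [0.4729, -0.2337, 0.0854]
ee_rot: [2.382, 2.046, 0.001]
force: [1.4, -0.2, -2.5]
width: 0.363
gripper_force: 25.0
```

The weight is on the tool at −2.5 N. The opening of 33 mm shows that the pads bear on the cap's rim region, which will hold. Carrying it over the pan.

Call:
drive_tool(steps=[[0.8,0,0,20,0],[0.8,0,0,25,0],[0.8,0,0,25,0],[0.8,0,0,10,0],[0.8,0,-10,0,0],[0.8,0,-18,0,0],[0.8,0,-20,0,0],[0.8,0,-20,0,0],[0.8,0,-20,0,0],[0.8,0,-15,0,0],[0.8,0,-8,0,0],[0.8,1,-3,0,0],[0.8,0,0,0,0],[0.8,0,0,0,0],[0.8,0,0,0,0]])

```text
clock: 17.05
position: [0.4738, -0.3461, 0.1647]
ee_rot: [-2.381, -2.049, -0.001]
force: [-0.1, 0.8, -3.0]
width: 0.366
gripper_force: 25.0
```

```bash
cat > tilt.py <<'E'
from h import *
s=get_image("scene");p=np.array(observe()["position"]);I=cv2.medianBlur(s["image"],3).astype(int)
zf=p[2]-.0609;a,b=proj(s,[p[0],p[1],zf]),proj(s,[p[0],p[1],zf+.09]);print(p,"foot px exp",a.round(1),"vertical slope",((b-a)[0]/(b-a)[1]).round(3))
L=[]
for y in range(int(b[1]),int(a[1])+10):
    x0=int(a[0])-18;x=np.arange(x0,x0+36);m=(I[y,x,0]-I[y,x,2]>15)&(I[y,x].max(-1)<140);xs=x[m]
    if len(xs)>6: L.append((y,xs.min(),xs.max()))
L=np.array(L);print(L[::3].tolist());K=L[2:-6]
print("slopes",np.polyfit(K[:,0],K[:,1],1)[0].round(3),np.polyfit(K[:,0],K[:,2],1)[0].round(3))
E
python3 tilt.py
```

```text
[ 0.47379073 -0.34621483  0.16481118] foot px exp [149.4 226.3] vertical slope 0.233
[[208, 143, 151], [211, 140, 153], [214, 141, 153], [217, 142, 153], [220, 143, 155], [223, 143, 155], [226, 144, 153]]
slopes 0.329 0.182
```

The tube is upright within about 1°, with its foot centred on the tool axis. Lowering gently.

Call:
drive_tool(steps=[[0.8,0,-1,-8,0],[0.8,0,0,-8,0],[0.8,0,0,-4,0],[0.8,0,0,-2,0],[0.8,0,0,-1,0],[0.8,0,0,-1,0],[0.8,0,0,0,0],[0.8,0,0,0,0]])

```text
clock: 17.77
position: [0.4736, -0.3486, 0.1409]
ee_rot: [2.383, 2.047, 0.0]
force: [0.1, 0.0, -2.8]
width: 0.362
gripper_force: 25.0
```

Call:
drive_tool(steps=[[0.8,0,0,-1,0],[0.8,0,0,-0.5,0],[0.8,0,0,-0.5,0],[0.8,0,0,-0.5,0],[0.8,0,0,-0.5,0],[0.8,0,0,0,0],[0.8,0,0,0,0]])

```text
clock: 18.35
position: [0.4734, -0.3485, 0.1377]
ee_rot: [-2.383, -2.047, 0.0]
force: [0.3, -0.0, -2.1]
width: 0.366
gripper_force: 25.0
```

Call:
drive_tool(steps=[[0.8,0,0,-0.5,0],[0.8,0,0,-0.5,0],[0.8,0,0,-0.5,0],[0.8,0,0,0,0],[0.8,0,0,0,0]])

```text
clock: 18.77
position: [0.4734, -0.3485, 0.1362]
ee_rot: [-2.383, -2.047, 0.0]
force: [0.1, 0.4, -2.4]
width: 0.366
gripper_force: 25.0
```

Call:
drive_tool(steps=[[0.8,0,0,-0.5,0],[0.8,0,0,-0.5,0],[0.8,0,0,0,0],[0.8,0,0,0,0]])

```text
clock: 19.1
position: [0.4737, -0.3488, 0.1358]
ee_rot: [2.382, 2.047, 0.0]
force: [-1.4, -0.1, 5.4]
width: 0.365
gripper_force: 25.0
```

Contact made. I'll ease the force off, then release slowly.

Call:
drive_tool(steps=[[0.8,0,0,0.4,0],[0.8,0,0,0,0],[0.8,0,0,0,0]], grip_force=8)

```text
clock: 19.35
position: [0.4736, -0.3485, 0.1358]
ee_rot: [2.382, 2.047, 0.0]
force: [-0.1, 0.1, 3.0]
width: 0.372
gripper_force: 8.0
```

Call:
drive_tool(steps=[[0.62,0,0,0,0],[0.6,0,0,0,0],[0.57,0,0,0,0],[0.54,0,0,0,0],[0.5,0,0,0,0],[0.4,0,0,0,0],[0.3,0,0,0,0],[0.2,0,0,0,0],[0.2,0,0,0,0],[0.2,0,0,0,0]])

```text
clock: 20.18
position: [0.4735, -0.3485, 0.1357]
ee_rot: [2.383, 2.047, 0.0]
force: [0.5, 0.6, 0.1]
width: 0.781
gripper_force: 0.0
```

```bash
python3 tilt.py
```

```text
[ 0.47349087 -0.34847733  0.13564766] foot px exp [150.8 237.6] vertical slope 0.235
[[226, 147, 154], [229, 144, 154], [232, 144, 156], [235, 145, 155], [238, 147, 153]]
slopes 0.2 0.6
```

The tube stands free. Rising straight up, then over to the centre tube.

Call:
drive_tool(steps=[[0.2,0,0,10,0],[0.2,0,0,20,0],[0.2,0,0,30,0],[0.2,0,0,30,0],[0.2,0,0,25,0],[0.2,2,20,0,-0.1],[0.2,2,28,0,-0.1],[0.45,3,28,0,-0.1],[0.45,3,28,0,-0.1],[0.45,3,28,0,-0.1],[0.45,3,28,0,-0.1],[0.45,3,28,0,-0.1],[0.45,3,28,0,-0.1],[0.45,3,28,0,-0.1],[0.45,3,28,0,-0.1],[0.45,3,28,0,-0.1],[0.45,3,28,0,-0.08],[0.45,3,28,0,0],[0.45,0,0,0,0],[0.45,0,0,0,0]], grip_force=20)

```text
clock: 21.9
position: [0.5105, 0.0096, 0.2515]
ee_rot: [-3.118, -0.382, -0.001]
force: [-0.2, 0.6, 0.0]
width: 0.549
gripper_force: 0.0
```

```bash
python3 - <<'E'
from h import *
o=observe();x=Rm(o["ee_rot"])[:,0];p=o["position"];print(o["clock"],p,"yaw",np.arctan2(x[1],x[0]),"to C",(np.array([.5106,.0381,.059])-p)*1e3)
for n in("scene","top"):
    s=get_image(n);I=cv2.medianBlur(s["image"],3).astype(int)
    c=proj(s,[.4735,-.346,.192]);f=proj(s,[.4735,-.346,.076]);print(n,"expected cap/foot px",c.round(1),f.round(1))
    if n=="top":
        x,y=c.astype(int);g=I[y-14:y+14,x-14:x+14,0]-0;t=np.array(s["image"])
        q=cv2.HoughCircles(cv2.resize(t[y-25:y+25,x-25:x+25,1],None,fx=6,fy=6,interpolation=cv2.INTER_CUBIC),cv2.HOUGH_GRADIENT,1.5,60,param1=60,param2=18,minRadius=30,maxRadius=60)
        if q is not None:
            for k in q[0][:3]: print("circle",k[0]/6+x-25,k[1]/6+y-25,k[2]/6,onz(s,k[0]/6+x-25,k[1]/6+y-25,.192).round(4))
    L=[]
    if n=="scene":
        for y in range(int(c[1])-5,int(f[1])+10):
            X=np.arange(int(f[0])-25,int(f[0])+20);m=(I[y,X,0]-I[y,X,2]>15)&(I[y,X].max(-1)<140)
            if m.sum()>5:L.append((y,X[m].min(),X[m].max()))
        L=np.array(L);K=L[2:-5];print(L[::4].tolist(),np.polyfit(K[:,0],K[:,1],1)[0].round(3),np.polyfit(K[:,0],K[:,2],1)[0].round(3),"vert",((c-f)[0]/(c-f)[1]).round(3))
E
```

```text
21.9 [0.51053035 0.00959032 0.25147106] yaw 0.24404847191570073 to C [ 6.96514954e-02  2.85096759e+01 -1.92471057e+02]
scene expected cap/foot px [141.1 190.2] [151.9 236.8]
[[203, 143, 149], [207, 138, 150], [211, 139, 151], [215, 140, 150], [219, 141, 150], [223, 142, 153], [227, 143, 153], [231, 144, 156], [235, 145, 156]] 0.248 0.219 vert 0.232
top expected cap/foot px [443.1 226.9] [432.4 228.2]
circle 444.375 228.125 6.5499997 [ 0.4704 -0.3491  0.192 ]
circle 433.875 228.875 5.0750003 [ 0.4693 -0.3224  0.192 ]
circle 436.375 214.125 9.3 [ 0.5065 -0.3305  0.192 ]
```

The solid tube stands vertical on the pan (slope 0.234 against a true vertical of 0.232), about 3 mm from the centre. Next is the centre tube.

Call:
drive_tool(steps=[[0.45,0,14,0,0],[0.45,0,14,0,0],[0.45,0,0.5,0,0],[0.45,0,0,-25,0],[0.45,0,0,-25,0],[0.45,0,0,-25,0],[0.45,0,0,-25,0],[0.45,0,0,-20,0],[0.45,0,0,-15,0],[0.45,0,0,-5,0],[0.45,0,0,0,0],[0.45,0,0,0,0]])

```text
clock: 23.0
position: [0.5109, 0.0352, 0.1112]
ee_rot: [3.119, 0.374, 0.001]
force: [0.3, 0.0, 0.5]
width: 0.55
gripper_force: 0.0
```

Call:
drive_tool(steps=[[0.45,0,3,0,0],[0.45,0,0,-16,0],[0.45,0,0,-16,0],[0.45,0,0,-12,0],[0.45,0,0,-7,0],[0.45,0,0,0,0],[0.8,0,0,0,0],[0.8,0,0,0,0],[0.8,0,0,0,0],[0.8,0,0,0,0],[0.8,0,0,0,0],[0.8,0,0,0,0],[0.8,0,0,5,0],[0.8,0,0,15,0],[0.8,0,0,20,0],[0.8,0,0,20,0],[0.8,0,0,20,0],[0.8,0,0,0,0],[0.8,0,0,0,0]])

```text
clock: 24.58
position: [0.5112, 0.0386, 0.1407]
ee_rot: [3.119, 0.374, 0.004]
force: [0.1, 0.4, 0.6]
width: 0.313
gripper_force: 20.0
```

```bash
python3 - <<'E'
from h import *
f=[]
for i in range(4): get_image("top");f.append(observe()["force"])
print(np.mean(f,0).round(2),observe()["position"])
E
```

```text
[ 0.04  0.36 -0.4 ] [0.50971436 0.03869013 0.13869485]
```

The reading is about −0.4 N, so this one is an empty. Into the far half of the bin.

Call:
drive_tool(steps=[[0.8,0,0,30,0],[0.8,0,0,30,0],[0.8,0,22,0,0],[0.8,0,28,0,0],[0.8,0,28,0,0],[0.8,0,28,0,0],[0.8,0,28,0,0],[0.8,0,28,0,0],[0.8,0,28,0,0],[0.8,0,28,0,0],[0.8,0,28,0,0],[0.8,0,28,0,0],[0.8,0,28,0,0],[0.8,-1,28,0,0],[0.8,-1,28,0,0],[0.8,-1,13,0,0],[0.8,0,0,0,0],[0.8,0,0,0,0]])

```text
clock: 26.28
position: [0.507, 0.4098, 0.1985]
ee_rot: [3.117, 0.377, -0.002]
force: [-0.8, 0.2, 0.8]
width: 0.306
gripper_force: 20.0
```

Call:
drive_tool(steps=[[0.8,0,0,-25,0],[0.8,0,0,-30,0],[0.8,0,0,-30,0],[0.8,0,0,-30,0],[0.8,0,0,-20,0],[0.8,0,0,-13,0],[0.8,0,0,0,0],[0.5,0,0,0,0],[0.5,0,0,0,0],[0.5,0,0,0,0],[0.5,0,0,0,0],[0.5,0,0,20,0],[0.5,0,0,35,0],[0.5,0,0,35,0],[0.5,0,0,35,0],[0.5,0,0,30,0],[0.5,0,0,0,0]])

```text
clock: 27.7
position: [0.5095, 0.413, 0.2149]
ee_rot: [-3.112, -0.375, -0.015]
force: [0.2, 1.0, 1.1]
width: 0.501
gripper_force: 0.0
```

Call:
drive_tool(steps=[[0.45,-1,-22,0,0],[0.45,-1,-28,0,0],[0.45,-1,-28,0,0],[0.45,-2,-28,0,0],[0.45,-2,-28,0,0],[0.45,-2,-28,0,0],[0.45,-2,-28,0,0],[0.45,-2,-28,0,0],[0.45,-2,-28,0,0],[0.45,-2,-28,0,0],[0.45,-1,-20,0,0],[0.45,0,0,0,0],[0.45,0,0,0,0],[0.45,0,0,0,0]])

```text
clock: 28.87
position: [0.4896, 0.1169, 0.2072]
ee_rot: [-3.118, -0.376, -0.002]
force: [0.7, -0.3, 0.2]
width: 0.545
gripper_force: 0.0
```

```bash
python3 - <<'E'
from h import *
o=observe();p=o["position"];x=Rm(o["ee_rot"])[:,0];print(o["clock"],p,np.arctan2(x[1],x[0]),"to L",(np.array([.4911,.1156,.059])-p)*1e3)
d=get_image("scene");t=get_image("top")
for n,s in(("scene",d),("top",t)):
    I=cv2.medianBlur(s["image"],3).astype(int);m=((I[...,0]-I[...,2]>30)&(I[...,0]<160)&(I[...,1]<90)).astype(np.uint8)
    k,l,st,c=cv2.connectedComponentsWithStats(m)
    for i in range(1,k):
        if st[i,4]>60 and (n=="top" or st[i,0]>250): print(n,st[i],c[i].round(1),onz(s,*c[i],.02).round(3))
E
```

```text
28.8667 [0.48962164 0.11685444 0.20718906] 0.24015483207972085 to L [   1.47835506   -1.25443825 -148.18906185]
scene [411 158  28  15 141] [424.9 164.8] [0.487 0.419 0.02 ]
scene [319 174  23   8 115] [330.5 177.1] [0.403 0.15  0.02 ]
top [157 212  17  34 322] [164.9 228.3] [0.497 0.408 0.02 ]
```

The first empty lies in the bin at (0.497,0.408). Now the left tube.

Call:
drive_tool(steps=[[0.45,1.5,-1.5,0,0],[0.45,0,0,-25,0],[0.45,0,0,-25,0],[0.45,0,0,-20,0],[0.45,0,0,-20,0],[0.45,0,0,-10,0],[0.45,0,0,0,0],[0.45,0,0,0,0]])

```text
clock: 29.63
position: [0.491, 0.115, 0.1067]
ee_rot: [-3.119, -0.377, 0.001]
force: [-0.1, -0.6, -0.4]
width: 0.547
gripper_force: 0.0
```

Call:
drive_tool(steps=[[0.45,0,0,-16,0],[0.45,0,0,-16,0],[0.45,0,0,-10,0],[0.45,0,0,-6,0],[0.45,0,0,0,0],[0.8,0,0,0,0],[0.8,0,0,0,0],[0.8,0,0,0,0],[0.8,0,0,0,0],[0.8,0,0,0,0],[0.8,0,0,0,0],[0.8,0,0,5,0],[0.8,0,0,15,0],[0.8,0,0,25,0],[0.8,0,0,30,0],[0.8,0,0,30,0],[0.8,0,0,30,0],[0.8,0,0,0,0],[0.8,0,0,0,0],[0.8,0,0,0,0]])

```text
clock: 31.3
position: [0.4907, 0.114, 0.1935]
ee_rot: [3.119, 0.375, 0.0]
force: [0.1, -0.4, -1.0]
width: 0.31
gripper_force: 20.0
```

Call:
drive_tool(steps=[[0.8,3,20,0,0],[0.8,3,25,0,0],[0.8,3,25,0,0],[0.8,3,25,0,0],[0.8,3,25,0,0],[0.8,3,25,0,0],[0.8,3,25,0,0],[0.8,3,25,0,0],[0.8,3,22,0,0],[0.8,1,12,0,0],[0.8,0,0,0,0],[0.8,0,0,0,0],[0.8,0,0,0,0]])

```text
clock: 32.38
position: [0.519, 0.3417, 0.1929]
ee_rot: [3.117, 0.374, -0.002]
force: [0.5, 0.3, -0.3]
width: 0.309
gripper_force: 20.0
```

Call:
drive_tool(steps=[[0.8,0,0,-25,0],[0.8,0,0,-30,0],[0.8,0,0,-30,0],[0.8,0,0,-30,0],[0.8,0,0,-18,0],[0.8,0,0,-9,0],[0.8,0,0,0,0],[0.56,0,0,0,0],[0.56,0,0,0,0],[0.56,0,0,0,0],[0.56,0,0,0,0],[0.56,0,0,20,0],[0.56,0,0,35,0],[0.56,0,0,35,0],[0.56,0,0,35,0],[0.56,0,0,30,0],[0.56,0,-25,0,0],[0.56,0,-30,0,0],[0.56,0,-30,0,0],[0.56,0,-30,0,0]])

```text
clock: 34.05
position: [0.5189, 0.2275, 0.2076]
ee_rot: [-3.119, -0.377, -0.003]
force: [-0.4, -0.6, -0.3]
width: 0.442
gripper_force: 0.0
```

Call:
drive_tool(steps=[[0.56,0,-30,0,0],[0.56,0,-30,0,0],[0.56,0,-30,0,0],[0.56,0,-20,0,0],[0.56,0,0,0,0],[0.56,0,0,0,0],[0.56,0,0,0,0]])

```text
clock: 34.63
position: [0.5191, 0.1194, 0.2073]
ee_rot: [-3.118, -0.376, -0.002]
force: [-0.8, 0.8, -0.1]
width: 0.441
gripper_force: 0.0
```

```bash
python3 - <<'E'
from h import *
import pickle
o=observe();print(o["clock"],o["position"],o["width"])
d0=pickle.load(open("d0.pkl","rb"))
for n in("scene","top"):
    s=get_image(n);I=cv2.medianBlur(s["image"],3).astype(int);m=((I[...,0]-I[...,2]>25)&(I[...,0]<160)&(I[...,1]<90)).astype(np.uint8)
    k,l,st,c=cv2.connectedComponentsWithStats(m)
    for i in range(1,k):
        if st[i,4]>60: print(n,st[i],c[i].round(1),onz(s,*c[i],.02).round(3))
    D=np.abs(s["image"].astype(int)-d0[n]["image"]).max(-1)
    for nm,p in(("jar",(345,133)),("beaker",(297,118)),("tipbox",(213,138)),("turq",(350,284)),("purp",(248,298))) if n=="top" else (("jar",(321,293)),("beaker",(392,273)),("tipbox",(459,230))):
        x,y=p;print(n,nm,"median/95% change",np.percentile(D[y-20:y+20,x-20:x+20],[50,95]))
    if n=="scene":
        c=proj(s,[.4735,-.346,.192]);f=proj(s,[.4735,-.346,.076]);L=[]
        for y in range(int(c[1])-5,int(f[1])+10):
            X=np.arange(int(f[0])-25,int(f[0])+20);q=(I[y,X,0]-I[y,X,2]>15)&(I[y,X].max(-1)<140)
            if q.sum()>5:L.append((y,X[q].min(),X[q].max()))
        L=np.array(L);K=L[2:-5];print("standing slopes",np.polyfit(K[:,0],K[:,1],1)[0].round(3),np.polyfit(K[:,0],K[:,2],1)[0].round(3))
E
```

```text
34.6333 [0.51905561 0.11944863 0.2072889 ] 0.4409451350836466
scene [410 158  29  15 152] [424.8 164.8] [0.487 0.418 0.02 ]
scene jar median/95% change [2. 8.]
scene beaker median/95% change [2. 4.]
scene tipbox median/95% change [2. 5.]
standing slopes 0.248 0.135
top [180 207  17  34 322] [188.1 223.5] [0.509 0.341 0.02 ]
top [157 212  17  34 324] [165.  228.3] [0.497 0.408 0.02 ]
top jar median/95% change [6. 8.]
top beaker median/95% change [ 6. 10.]
top tipbox median/95% change [ 9. 11.]
top turq median/95% change [6. 8.]
top purp median/95% change [ 7. 75.]
```

Both empties are in the bin and the solid tube is still upright. The jar, beaker and tip box are unchanged. Handing in.

```bash
python3 -c "
from cell import arm
print(arm.sign_off())"
```

```text
the job is handed in; nothing more can be done
None
```

The job is handed in at about 35 s: the solid tube (about 0.25 kg) stands upright near the middle of the balance pan, both empties are in the blue bin, and the jar, beaker and tip box are undisturbed; the solid tube slipped from the grip once beside the balance, landed on its foot, and was regripped before placing.

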